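# Load the tube incubator and hold its sprung hood

## Task

Swing the incubator's sprung clear hood up past its balance point so that it stands open by itself, then gently lay the long glass tube level in the empty front pair of V-saddles, its caps outside the two saddles, and let go of it. Then take the hood by its bar again and bring it back to just below its balance point, a few degrees to the closing side, where it would fall shut if let go, so that I can slip the probe in beside the tube: finish while still holding it there, still. Do not disturb the tube already in the rear saddles or anything else on the bench.

Things in the scene. Friction and masses are not known exactly. Their poses are not given: they have to be found in the camera images.
- incubator: tube incubator fixed to the bench: white case 215 (x) by 250 (y) mm, grey console 70 mm wide, 112 mm high on its +y side. Origin on the bench under the chamber, x away from the robot (turned by yaw), z up. In its frame, mm: case front x = -103; open chamber: rim z = 105, floor z = 52, inner front wall x = -96, rear wall x = 82, side walls y = -111 and 111.
- front_saddle (a point): where the middle of a seated tube's axis lies: midway between the two front notches, 38 mm in front of the incubator's origin, 80 mm up; axes as the incubator's. Notches: 90-degree Vs, 45 mm wide at the top, bottom 18 mm below this point, in two 12 mm thick aluminium rails at y = -45 and 45 mm. A like pair 70 mm behind (+x) holds another tube.
- hinge_mid (a point): middle of the hood's hinge line, which runs along the incubator's y; 85 mm behind (+x) its origin, 110 mm up. Axes as the incubator's.
- hood_hinge (a joint): hood angle, rad: 0 shut (level, the start), grows as the front edge rises, 1.6 open on its stop (upright). Springs on the hinge pin partly carry the 0.95 kg hood; lightly damped. Balance point 1.05 rad (60 degrees): below it the hood falls shut if let go, above it the springs swing it to the stop, where it stands. At most about 2 N at the bar.
- hood: flat hinged hood: clear pane in an aluminium frame, 250 mm wide (y), at most 12 mm thick, front edge 188 mm from the hinge. Origin at the middle of the hinge line; shut, its axes are the incubator's and it runs along -x.
- hood_bar (a point): middle of the hood's round steel bar handle: 14 mm thick, along y, 110 mm clear between its end arms, 232 mm from the hinge line in the hood's plane (level with it when shut), 37 mm clear of the hood's front edge. From above it can be pinched fore and aft at every hood angle; it turns between the fingers as the hood swings.
- long_tube: the tube to load: clear glass tube, 25 mm in diameter, with an orange six-sided cap (32 mm across the flats, 18 mm long) at each end. Origin at the middle of its axis; y runs along the axis (both ends are alike). 170 mm long over the caps, 134 mm of glass between them, 0.1 to 0.2 kg; starts lying on the bench on flats of its caps, axis 16 mm up.
- rear_tube: a second tube just like the long one, already lying in the rear saddles; leave it there. Origin at the middle of its axis.
- short_tube: bystander, too short for the saddles: clear glass tube, 25 mm in diameter, with an orange six-sided cap (32 mm across the flats, 18 mm long) at each end. Origin at the middle of its axis; y runs along the axis (both ends are alike). 95 mm long over the caps; lies on the bench.
- jar_a: bystander: white sample jar with an orange cap, 37 mm in diameter, 63 mm high, origin under its base.
- jar_b: bystander: a second such jar.
- marker: bystander: marker pen, white with a black cap, 130 mm long, 14 mm thick, lying; origin at its middle.
- strip_rack: bystander: flat orange rack with strips of small tubes, 85 by 125 mm, 28 mm high, origin under its centre.
- dishes: bystander: stack of three round clear dishes, 90 mm in diameter, 43 mm high, origin under its centre.
- beaker: bystander: glass beaker, 68 mm in diameter, 90 mm high, origin under its base.
Mind the look-alikes: they are no part of the job. Leave any purple look-alike of the long_tube alone.

How it is judged:
On the way, in this order (a step that is already met when the one before it is completed fails the run):
1. the hood has been raised past its balance point and stands open by itself, not touched by the robot (value of joint hood_hinge above 1.2 rad and not (contact force between any of the fingers, the arm and hood above 0.05 N)), for 0.2 s.
2. the long tube lies level in the front saddles, let go, with the hood still standing open (x of long_tube in the frame of front_saddle between -0.005 and 0.005 m and y of long_tube in the frame of front_saddle between -0.015 and 0.015 m and z of long_tube in the frame of front_saddle between -0.004 and 0.004 m and angle between the y axis of long_tube and the y axis of incubator, either way round below 0.05 rad and linear speed of long_tube below 0.03 m/s and contact force between each of the fingers, the arm and long_tube below 0.05 N and value of joint hood_hinge above 1.2 rad), for 0.2 s.
At the end, for the whole second after the job is handed in: Robot holds the hood still (0.05 rad/s) at 0.77 to 1.02 rad, 2 to 16 degrees below balance, no tube propping it. Long tube released at rest in the front saddles: within 5 mm fore-aft, 4 mm in height, 15 mm along them, 0.05 rad of their line. Rear tube within 12 mm of its start (value of joint hood_hinge between 0.77 and 1.02 rad and velocity of joint hood_hinge between -0.05 and 0.05 rad/s and contact force between any of the fingers, the arm and hood above 0.05 N and contact force between each of hood, the fingers, the arm and long_tube below 0.05 N and contact force between hood and rear_tube below 0.05 N and x of long_tube in the frame of front_saddle between -0.005 and 0.005 m and y of long_tube in the frame of front_saddle between -0.015 and 0.015 m and z of long_tube in the frame of front_saddle between -0.004 and 0.004 m and angle between the y axis of long_tube and the y axis of incubator, either way round below 0.05 rad and linear speed of long_tube below 0.03 m/s and distance of rear_tube from where it was at the start of the episode below 0.012 m); the arm keeps its last pose, push and grip.
It fails at once if the tube in the rear saddles is pushed out of place (20 mm) (distance of rear_tube from where it was at the start of the episode above 0.02 m).
It fails at once if a bystander is moved by more than 40 mm (distance of any of short_tube, jar_a, jar_b, marker, strip_rack, dishes, beaker from where it was at the start of the episode above 0.04 m).
It fails at once if the glass tube is banged into the incubator (over 60 N) (contact force between long_tube and incubator above 60 N).
It fails at once if the glass tube is dropped into the saddles (faster than 0.3 m/s within 30 mm of its seat) (distance between long_tube and front_saddle below 0.03 m and linear speed of long_tube above 0.3 m/s).
It also fails if it takes over 67 s, if anything falls off the work surface, if the arm or the gripper's body presses on something with over 40 N, if the wrist force passes 120 N, or if a joint passes its speed limit or range.

## Robot

A 7-joint arm with a two-finger parallel gripper is mounted at the origin on the work surface. World frame = base frame: x ahead of the robot, y to its left, z up, the work surface at z = 0. Lengths are in m, angles in rad, forces in N, time in s.
With the tool pointing down it reaches from about 0.4 to 0.9 m from the base axis. Payload 5.6 kg.
Tool frame: the origin (TCP) lies midway between the tips of the shut fingers; the grasp point (between the pads) lies 19 mm behind it; y points along the fingers, z is the direction in which the jaws open and shut, and the axes are right-handed (so a half turn about y gives the same grasp; the last joint's range is limited). The gripper opens to 92 mm and grips with 3 to 60 N. Pads are 20 mm wide; open, the fingers measure 128 mm over their backs; the gripper's body (75 mm by 189 mm) begins 69 mm behind the grasp point.
Start: joints at [1.06, 0.468, -0.012, 1.603, 0.006, 1.071, -0.056], TCP at [0.293, -0.58, 0.215] pointing down, gripper open.
Joint ranges: [-2.53, 2.53], [-0.31, 2.02], [-1.57, 1.55], [0.28, 2.44], [-1.29, 4.43], [0.15, 1.84], [-2.92, 2.92]. Speed limits (rad/s): [2.57, 2.57, 3.14, 3.14, 3.14, 3.14, 3.14].

## Interface

Orientations are given as a 3x3 rotation matrix whose columns are the frame's x, y, z axes.
In Python, from station import env, effector, solver, viewer, workorder, search_frame, tip_of gives the robot as it stands. Calls block until the motion is done:
- env.reach(position, orientation): joint-space move of the TCP to a pose.
- env.movel(position, frame=None, rate=0.15): straight line of the TCP; frame=None keeps the orientation; rate is the mean speed in m/s.
- env.goto_joints(angles): joint-space move.
- effector.release() and effector.grasp(squeeze=None): open the fingers fully, or close them until they stop; squeeze is the grip in N (None keeps the last).
- env.pause(seconds).
- solver.inverse_kinematics(position, orientation): joint angles nearest the present ones, or None.
- env.sense(): the state.
- viewer.read_camera(name): name is "scene" or "top" or "wrist"; returns (picture, depth): 400x640x3 uint8, red, green, blue; 400x640 float32, m along the optical axis (not along the pixel's ray), 0 where there is no reading.
- viewer.camera_info(name): a dict with "intrinsics" (3x3 intrinsics, pixels), "eye" and "rotation" of the camera in the world; the wrist camera has in their place "T_tool_cam" (4x4, takes a point from camera to tool coordinates, whose origin is the TCP and whose axes are the tool frame's). Camera axes: x right, y up, looking along -z (the intrinsics and any distortion apply to the point x, -y, -z); pixel columns grow to the right and rows downward; lengths in m; the calibration is good to about 2 mm. A picture is of the moment at which its call begins: read the wrist's pose just before it. camera_info takes no time and is no camera call.
A pose or a line that the arm cannot do raises env.PlanningError and nothing moves.
- workorder.finish_job(): hands the job in, once; it reports no verdict.
Trained networks look in the newest picture that a camera, given by its name, has taken for a name from the list of things; names that differ only in an ending like _2 or _b are one class to them, and where a whole thing is asked for, a point or a joint stands for the part that bears it (a point fixed in the world has none). Each returns a list of dicts, best first, with "score" (0 to 1); they miss things now and then, are a little off and sometimes report something else, mostly with a low value. They report only what shows in the picture. A call takes as long as a camera call. They do not tell look-alikes from the thing itself.
- search_frame(camera, name): "at" ([x, y, z] in m, in world coordinates, good to about 4 mm: the middle of the surface that is visible of it).
- tip_of(camera, name): "at" ([x, y, z] in m, in world coordinates, good to about 4 mm: a listed point, or the origin of a listed thing).
The state is a dict: "t": time; "joint_positions": joint angles; "joint_velocities": joint speeds; "tau": joint torques, N m; "ee_pos": TCP position; "tcp_rot": TCP orientation; "wrist_force": force on the tool from outside, world axes, zero at the start; "moment": the same for the moment, N m; "gripper_width": finger opening in m.
Only numpy, scipy, OpenCV 4.12 (cv2) and the standard library are available. Lean on these libraries where they do the work, as an engineer would, in place of code of your own. Each camera call takes 0.05 s, during which the arm holds its last target.

## Working session

There is one attempt and no reset: what is moved stays moved. The work goes in short steps, each a Python script; the robot and the scene stay as the last script left them, time stands still between calls to the robot, and variables do not carry over. Pictures are saved under pics/ and viewed, and the job is handed in when it is done.

```bash
ls; mkdir -p pics
cat > h.py <<'E'
import numpy as np, cv2
from station import env, effector, solver, viewer, workorder, search_frame, tip_of
def shot(cam,name):
    p,d=viewer.read_camera(cam); cv2.imwrite(f'pics/{name}.png',cv2.cvtColor(p,cv2.COLOR_RGB2BGR)); np.save(f'pics/{name}_d.npy',d); return p,d
E
python3 - <<'E'
from h import *
for c in ['scene','top']:
    shot(c,c+'0')
    for n in ['incubator','front_saddle','hinge_mid','hood_bar','long_tube','rear_tube','short_tube','hood']:
        r=tip_of(c,n); print(c,n,[(np.round(q['at'],3).tolist(),round(q['score'],2)) for q in r][:5])
    print(viewer.camera_info(c))
s=env.sense();print(s)
E
```

```text
pics
scene incubator [([0.579, 0.094, -0.002], 0.85)]
scene front_saddle [([0.543, 0.089, 0.08], 0.86)]
scene hinge_mid [([0.666, 0.108, 0.114], 0.8), ([0.543, 0.092, 0.077], 0.4)]
scene hood_bar [([0.347, -0.166, 0.002], 0.74), ([0.435, 0.07, 0.109], 0.61), ([0.544, 0.087, 0.08], 0.39)]
scene long_tube [([0.298, -0.409, 0.018], 0.84), ([0.607, -0.298, 0.017], 0.78)]
scene rear_tube []
scene short_tube [([0.475, -0.32, 0.015], 0.54)]
scene hood [([0.663, 0.112, 0.108], 0.72)]
{'intrinsics': array([[519.37635818,   0.        , 324.12173133],
       [  0.        , 519.37635818, 196.84414198],
       [  0.        ,   0.        ,   1.        ]]), 'eye': array([1.05580083, 0.48448989, 1.21123397]), 'rotation': array([[-0.72234859, -0.5492047 ,  0.42022222],
       [ 0.69152856, -0.57444846,  0.43794659],
       [ 0.00087368,  0.60694577,  0.79474277]])}
top incubator [([0.581, 0.092, -0.001], 0.9)]
top front_saddle [([0.545, 0.089, 0.082], 0.76), ([0.436, 0.071, 0.11], 0.43), ([0.665, 0.114, 0.104], 0.41)]
top hinge_mid [([0.662, 0.112, 0.109], 0.88)]
top hood_bar [([0.438, 0.07, 0.11], 0
[... 770 characters left out ...]
int_velocities': array([-6.21774535e-04,  1.20809635e-03,  1.63917688e-03,  5.71149569e-06,
        4.93599270e-04,  1.51045089e-04, -1.89457900e-03]), 'tau': array([-1.55075727e-04, -5.20399404e+01, -1.27175535e-02, -2.44056344e+01,
       -5.67661249e-02,  1.12824014e-02,  2.47215991e-05]), 'ee_pos': array([ 0.29308748, -0.58017414,  0.21460854]), 'tcp_rot': array([[-8.92593441e-01,  2.88290563e-05,  4.50862450e-01],
       [-4.50862450e-01, -3.44704644e-05, -8.92593440e-01],
       [-1.01911885e-05, -9.99999999e-01,  4.37660493e-05]]), 'wrist_force': array([ 0.03883304, -0.09830616,  0.33498629]), 'moment': array([0.01029154, 0.01436513, 0.03689333]), 'gripper_width': 0.09215796127906865}
```

View pics/top0.png

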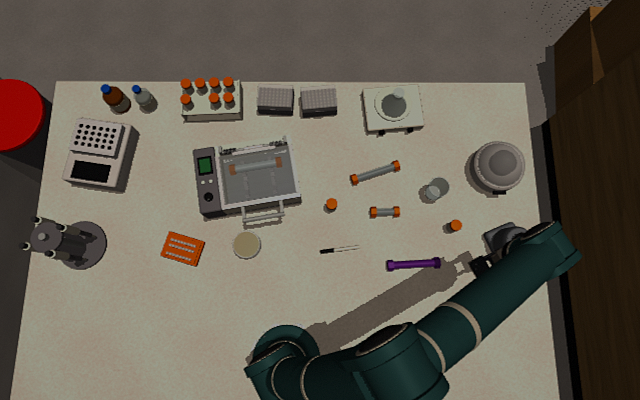

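View pics/scene0.png

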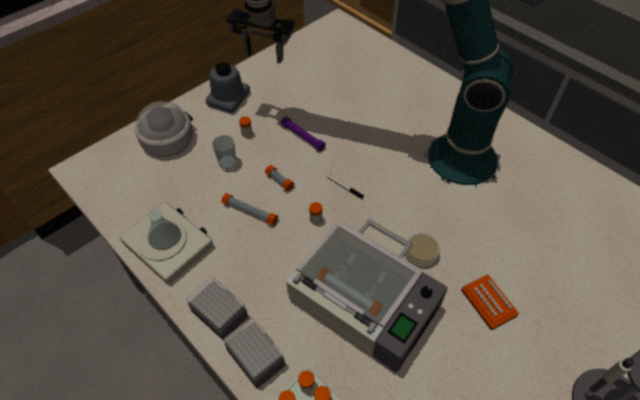

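The top view shows three candidate tubes. At px (375,173) is a long one with orange caps. At (413,264) is the purple look-alike, and at (385,212) the short tube. The one at (375,173) fits, being orange-capped and long. I'll confirm it in a crop and measure its caps and the incubator's yaw.

```bash
cat >> h.py <<'E'
def ray(cam,u,v,z):
    i=viewer.camera_info(cam);K=i['intrinsics'];R=i['rotation'];e=i['eye']
    d=R@np.array([(u-K[0,2])/K[0,0],-(v-K[1,2])/K[1,1],-1.0]); return e+d*(z-e[2])/d[2]
def proj(cam,P):
    i=viewer.camera_info(cam);K=i['intrinsics'];c=i['rotation'].T@(np.array(P)-i['eye'])
    return np.array([K[0,0]*c[0]/-c[2]+K[0,2], K[1,1]*-c[1]/-c[2]+K[1,2]])
E
python3 - <<'E'
from h import *
for cam in ['top','scene']:
    im=cv2.imread(f'pics/{cam}0.png');hsv=cv2.cvtColor(im,cv2.COLOR_BGR2HSV)
    m=((hsv[...,0]<15)&(hsv[...,1]>150)&(hsv[...,2]>90)).astype(np.uint8)
    n,l,st,c=cv2.connectedComponentsWithStats(m)
    for k in range(1,n):
        if st[k,4]>12:
            print(cam,c[k].round(1),st[k,4],ray(cam,*c[k],0.02).round(4),ray(cam,*c[k],0.08).round(4))
im=cv2.imread('pics/top0.png')
a=cv2.resize(im[130:240,180:320],None,fx=4,fy=4,interpolation=cv2.INTER_CUBIC)
b=cv2.resize(im[140:240,320:460],None,fx=4,fy=4,interpolation=cv2.INTER_CUBIC)
cv2.imwrite('pics/c1.png',a);cv2.imwrite('pics/c2.png',b)
im=cv2.imread('pics/scene0.png')
cv2.imwrite('pics/c3.png',cv2.resize(im[210:380,280:460],None,fx=3.5,fy=3.5,interpolation=cv2.INTER_CUBIC))
E
```

```text
top [213.4  81.4] 79 [0.9391 0.2766 0.02  ] [0.9079 0.2608 0.08  ]
top [227.5  80.9] 76 [0.9411 0.2263 0.02  ] [0.9098 0.2127 0.08  ]
top [ 17.8 112.2] 2436 [0.819  0.9523 0.02  ] [0.7929 0.9081 0.08  ]
top [185.2  82.6] 76 [0.9338 0.3764 0.02  ] [0.9028 0.3564 0.08  ]
top [199.3  82.1] 77 [0.9363 0.3263 0.02  ] [0.9052 0.3084 0.08  ]
top [213.5  97.1] 77 [0.8786 0.273  0.02  ] [0.8499 0.2574 0.08  ]
top [227.6  96.5] 79 [0.8811 0.2233 0.02  ] [0.8523 0.2098 0.08  ]
top [184.9  98.3] 78 [0.8737 0.3733 0.02  ] [0.8453 0.3534 0.08  ]
top [396.6 165. ] 47 [ 0.6305 -0.3651  0.02  ] [ 0.6123 -0.3539  0.08  ]
top [231.5 167.8] 17 [0.6192 0.1974 0.02  ] [0.6014 0.185  0.08  ]
top [354.6 178.8] 51 [ 0.5813 -0.2209  0.02  ] [ 0.5651 -0.2158  0.08  ]
top [331.3 203.2] 93 [ 0.4968 -0.1417  0.02  ] [ 0.4842 -0.1399  0.08  ]
top [396.5 211. ] 54 [ 0.4705 -0.3592  0.02  ] [ 0.459  -0.3482  0.08  ]
top [373.4 211.9] 49 [ 0.4674 -0.2819  0.02  ] [ 0.456  -0.2742  0.08  ]
top [455.9 224.7] 95 [ 0.4249 -0.5545  0.02  ] [ 0.4154 -0.5353  0.08  ]
top [182.4 248.2] 768 [0.3455 0.3454 0.02  ] [0.3393 0.32
[... 180 characters left out ...]
 56 [ 0.4717 -0.286   0.02  ] [ 0.5012 -0.2472  0.08  ]
scene [225.1 198.1] 57 [ 0.6351 -0.3656  0.02  ] [ 0.6563 -0.3228  0.08  ]
scene [315.3 207.3] 110 [ 0.47   -0.1622  0.02  ] [ 0.4995 -0.1297  0.08  ]
scene [270.6 218.1] 66 [ 0.5861 -0.2213  0.02  ] [ 0.6097 -0.1858  0.08  ]
scene [322.3 274.1] 27 [0.6035 0.0069 0.02  ] [0.6263 0.0309 0.08  ]
scene [489.2 302. ] 1166 [0.3563 0.3522 0.02  ] [0.3915 0.3588 0.08  ]
scene [374.2 309.3] 27 [0.5787 0.167  0.02  ] [0.6027 0.183  0.08  ]
scene [305.8 378.5] 206 [0.816  0.1753 0.02  ] [0.8281 0.1908 0.08  ]
scene [321.7 393.2] 197 [0.8124 0.2239 0.02  ] [0.8247 0.237  0.08  ]
scene [286.5 395.4] 124 [0.8725 0.1731 0.02  ] [0.8817 0.1888 0.08  ]
```

View pics/c1.png

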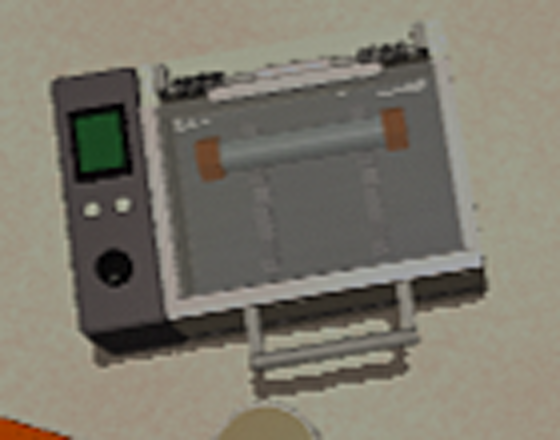

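View pics/c2.png

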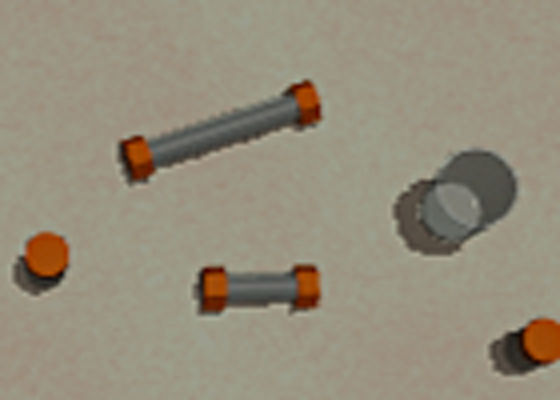

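View pics/c3.png

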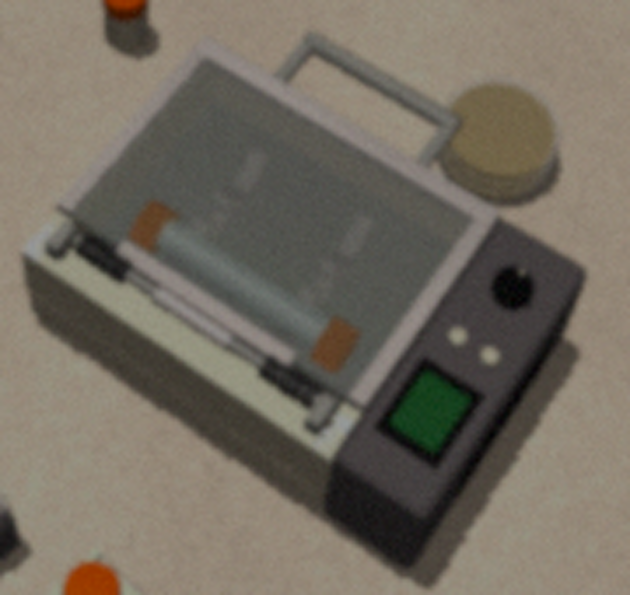

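I confirmed the tube at (375,173) in crop c2 (two orange caps, about 152 mm between their centres); purple and short are ruled out. Next I'll check finger thickness, because the room in the chamber is tight.

View pics/w0.png

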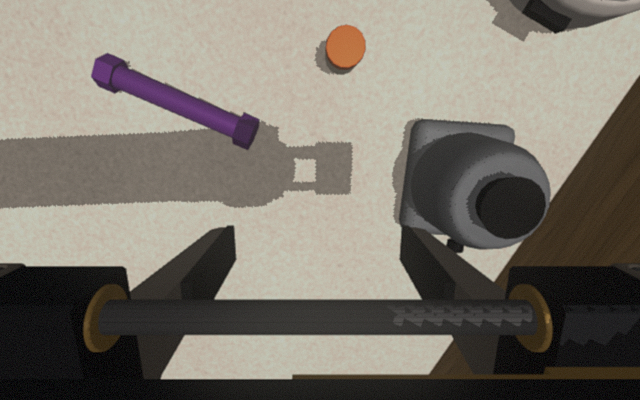

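The fingers taper towards the tips. I'll measure the taper from the depth picture.

Run:
```python
from h import *
d=np.load('pics/w0_d.npy');i=viewer.camera_info('wrist');K=i['intrinsics'];T=i['T_tool_cam']
v,u=np.mgrid[:400,:640]
P=np.stack([(u-K[0,2])/K[0,0]*d,-(v-K[1,2])/K[1,1]*d,-d,np.ones_like(d)],-1)@T.T
P=P[...,:3]
m=(d>0)&(P[...,1]<0.003)&(abs(P[...,0])<0.03)&(abs(P[...,2])<.09)
Q=P[m]
for y in np.arange(-.1,.0,.008):
    s=Q[(Q[:,1]>=y)&(Q[:,1]<y+.008)]
    for sg in (-1,1):
        t=s[s[:,2]*sg>0]
        if len(t)>3: print(round(y,3),sg,len(t),'z',(np.abs(t[:,2]).min().round(4),np.abs(t[:,2]).max().round(4)),'x',t[:,0].min().round(4),t[:,0].max().round(4))
```

```text
-0.1 -1 1328 z (np.float64(0.0019), np.float64(0.079)) x -0.03 0.004
-0.1 1 1266 z (np.float64(0.002), np.float64(0.0811)) x -0.03 0.0026
-0.092 -1 725 z (np.float64(0.0475), np.float64(0.0789)) x -0.0299 0.0109
-0.092 1 663 z (np.float64(0.0502), np.float64(0.0854)) x -0.03 0.0102
-0.084 -1 472 z (np.float64(0.0473), np.float64(0.0554)) x -0.0122 0.012
-0.084 1 450 z (np.float64(0.0505), np.float64(0.0616)) x -0.0125 0.0117
-0.076 -1 672 z (np.float64(0.0478), np.float64(0.0625)) x -0.0122 0.0119
-0.076 1 692 z (np.float64(0.0506), np.float64(0.0655)) x -0.0121 0.0117
-0.068 -1 781 z (np.float64(0.0439), np.float64(0.0623)) x -0.0119 0.0112
-0.068 1 788 z (np.float64(0.0466), np.float64(0.0652)) x -0.0119 0.0111
-0.06 -1 629 z (np.float64(0.044), np.float64(0.0614)) x -0.0117 0.0024
-0.06 1 631 z (np.float64(0.0468), np.float64(0.0643)) x -0.0118 0.0025
-0.052 -1 578 z (np.float64(0.0438), np.float64(0.061)) x -0.0115 0.0075
-0.052 1 566 z (np.float64(0.0467), np.float64(0.0644)) x -0.0114 0.0072
-0.044 -1 515 z (np.float64(0.0439), np.float64(0.0596)) x -0.0111 0.0104
-0.044 1 521 z (np.float64(0.0468), np.float64(0.0628)) x -0.0112 0.0099
-0.036 -1 437 z (np.float64(0.0441), np.float64(0.0599)) x -0.011 0.0101
-0.036 1 434 z (np.float64(0.0468), np.float64(0.0619)) x -0.0108 0.0102
-0.028 -1 369 z (np.float64(0.044), np.float64(0.0583)) x -0.0108 0.01
-0.028 1 366 z (np.float64(0.0469), np.float64(0.0612)) x -0.0108 0.0101
-0.02 -1 313 z (np.float64(0.044), np.float64(0.0577)) x -0.0108 0.0099
-0.02 1 306 z (np.float64(0.0469), np.float64(0.0605)) x -0.0108 0.0101
-0.012 -1 249 z (np.float64(0.0439), np.float64(0.057)) x -0.011 0.0099
-0.012 1 254 z (np.float64(0.047), np.float64(0.0596)) x -0.0106 0.0102
-0.004 -1 101 z (np.float64(0.0442), np.float64(0.0559)) x -0.0105 0.0098
-0.004 1 98 z (np.float64(0.0471), np.float64(0.0588)) x -0.0105 0.0091
```

Run:
```python
from h import *
def y(cam,a,b,o,f,z):
    A,B=[ray(cam,o[0]+p[0]/f,o[1]+p[1]/f,z) for p in (a,b)]
    D=A-B
    if D[1]<0:D=-D
    print(cam,A.round(4),B.round(4),np.linalg.norm(D).round(4),'yaw',np.arctan2(-D[0],D[1]).round(4))
y('top',(168,312),(480,262),(180,130),4,.11)
y('top',(258,362),(418,340),(180,130),4,.113)
y('top',(212,160),(396,129),(180,130),4,.08)
y('scene',(205,48),(495,215),(280,210),3.5,.113)
y('scene',(312,40),(456,123),(280,210),3.5,.113)
y('scene',(155,228),(335,345),(280,210),3.5,.08)
y('scene',(28,255),(330,465),(280,210),3.5,.11)
```

```text
top [0.4617 0.2025 0.11  ] [ 0.5024 -0.0405  0.11  ] 0.2464 yaw 0.1656
top [0.4218 0.1303 0.113 ] [0.4394 0.0068 0.113 ] 0.1247 yaw 0.1413
top [0.5939 0.1799 0.08  ] [0.6206 0.0307 0.08  ] 0.1515 yaw 0.1776
scene [ 0.5082 -0.0326  0.113 ] [0.4621 0.2031 0.113 ] 0.2402 yaw 0.1933
scene [0.4465 0.0166 0.113 ] [0.4248 0.1363 0.113 ] 0.1217 yaw 0.1792
scene [0.6248 0.0363 0.08  ] [0.5987 0.1841 0.08  ] 0.1501 yaw 0.1746
scene [0.7126 0.0037 0.11  ] [0.6729 0.2453 0.11  ] 0.2449 yaw 0.1626
```

Yaw is about 0.172 rad and the bar is near (0.435, 0.070, 0.110). The bar gap needs a forward offset because the open fingers are wide. I'll hover and look with the wrist camera.

```bash
cat >> h.py <<'E'
YAW=0.172
def Rz(yaw):  # tool down, jaws along yaw
    c,s=np.cos(yaw),np.sin(yaw); return np.array([[s,0,c],[-c,0,s],[0,-1,0.]])
ex=np.array([np.cos(YAW),np.sin(YAW),0]); ey=np.array([-np.sin(YAW),np.cos(YAW),0]); ez=np.array([0,0,1.])
def st(tag=''):
    s=env.sense(); print(tag,round(s['t'],2),s['ee_pos'].round(4),'w',round(s['gripper_width'],4),'F',s['wrist_force'].round(2)); return s
def wpix(s,u,v,z): # wrist pixel -> world at height z
    i=viewer.camera_info('wrist');K=i['intrinsics'];T=i['T_tool_cam'];R=s['tcp_rot']
    e=R@T[:3,3]+s['ee_pos']; d=R@T[:3,:3]@np.array([(u-K[0,2])/K[0,0],-(v-K[1,2])/K[1,1],-1.0]); return e+d*(z-e[2])/d[2]
E
python3 - <<'E'
from h import *
bar=np.array([.435,.070,.110])
p=bar-.026*ex; p[2]=.22
for sg in (0,np.pi,-np.pi): print(sg,solver.inverse_kinematics(p,Rz(YAW+sg)))
env.reach(p,Rz(YAW)); s=st()
shot('wrist','w1')
for n in ['hood_bar','hinge_mid','front_saddle','incubator']: print(n,[(np.round(q['at'],4).tolist(),round(q['score'],2)) for q in tip_of('wrist',n)][:2])
E
```

```text
0 [ 0.50951332  0.12714176 -0.7860436   2.09741555  0.10997771  0.95694578
 -0.16399848]
3.141592653589793 [ 0.90858939  0.27533238 -1.27043422  2.08318191  0.31413892  0.99810181
  2.78849587]
-3.141592653589793 [ 0.90858939  0.27533238 -1.27043422  2.08318191  0.31413892  0.99810181
  2.78849587]
 3.28 [0.4098 0.0647 0.22  ] w 0.0917 F [-0.18  0.59  1.14]
hood_bar [([0.4365, 0.0711, 0.1073], 0.62)]
hinge_mid [([0.6617, 0.1092, 0.1087], 0.85)]
front_saddle []
incubator [([0.581, 0.0999, -0.0002], 0.6)]
```

View pics/w1.png

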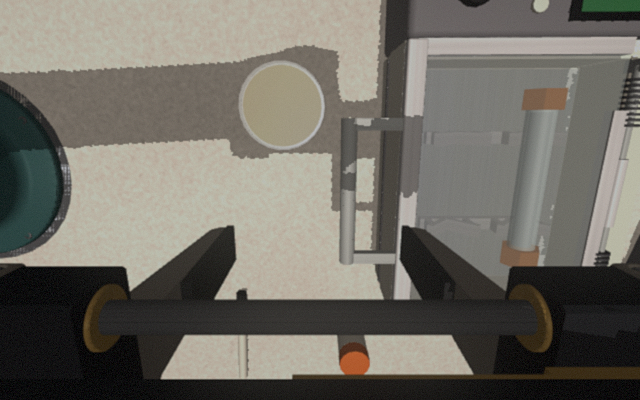

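Run:
```python
from h import *
s=env.sense()
for uv in [(348,122),(347.5,258),(348,190)]:
    P=wpix(s,*uv,.112); r=P-s['ee_pos']; print(P.round(4),'ex',round(r@ex,4),'ey',round(r@ey,4))
for uv in [(402,100),(398,290)]:
    P=wpix(s,*uv,.116); r=P-s['ee_pos']; print(P.round(4),'ex',round(r@ex,4))
# rear tube caps
for uv in [(545,99),(520,252)]: print(wpix(s,*uv,.08).round(4))
```

```text
[0.4249 0.1303 0.112 ] ex 0.0262 ey 0.0614
[0.4479 0.0102 0.112 ] ex 0.0284 ey -0.0608
[0.436  0.0735 0.112 ] ex 0.0275 ey 0.0036
[0.464  0.1546 0.116 ] ex 0.069
[ 0.4999 -0.0118  0.116 ] ex 0.0759
[0.6007 0.1805 0.08  ]
[0.6264 0.0327 0.08  ]
```

```bash
sed -i 's/^YAW=.*/YAW=0.178/' h.py
python3 - <<'E'
from h import *
s=env.sense(); p=np.array([.4365,.0712,0])-.0265*ex
env.movel([p[0],p[1],.125],Rz(YAW)); st('a')
env.movel([p[0],p[1],.091],Rz(YAW),rate=.06); st('b')
effector.grasp(3); st('c')
env.pause(.3); st('d')
E
```

```text
a 4.32 [0.4109 0.0668 0.1255] w 0.0923 F [-0.57  0.63  0.11]
b 5.03 [0.4104 0.0667 0.0909] w 0.0918 F [-0.79 -0.9   0.15]
c 5.72 [0.4134 0.067  0.0919] w 0.0594 F [ 5.54  0.25 -0.52]
d 6.03 [0.4134 0.067  0.0919] w 0.0596 F [ 5.25 -0.5  -1.22]
```

Run:
```python
from h import *
s=env.sense(); 
env.movel(s['ee_pos']*[1,1,0]+[0,0,.091]+.012*ex,Rz(YAW),rate=.05); s=st('a')
env.movel([.4365,.0712,.091],Rz(YAW),rate=.05); s=st('b')
effector.grasp(3); s=st('c')
```

```text
a 6.47 [0.4275 0.0696 0.0914] w 0.0307 F [ 6.29 -0.17 -1.39]
b 6.85 [0.4357 0.071  0.0906] w 0.014 F [-0.84 -0.12  2.04]
c 7.07 [0.4358 0.071  0.0908] w 0.0143 F [-0.48 -1.88 -0.03]
```

The bar is pinched at width 14 mm, which matches its diameter. Now I'll swing the hood up along the arc.

```bash
cat >> h.py <<'E'
BAR0=np.array([.4358,.0710,.0908]); H=BAR0+.232*ex
def arc(th): return H-.232*np.cos(th)*ex+.232*np.sin(th)*ez
E
python3 - <<'E'
from h import *
effector.grasp(10)
for th in np.linspace(0,1.52,12)[1:]:
    env.movel(arc(th),Rz(YAW),rate=.15); s=st(round(th,2))
shot('scene','s1')
E
```

```text
0.14 7.64 [0.4379 0.0714 0.1231] w 0.0135 F [-2.38 -0.51 -1.23]
0.28 8.01 [0.4439 0.0724 0.1541] w 0.0134 F [-4.35 -1.37 -0.6 ]
0.41 8.38 [0.4538 0.0742 0.1841] w 0.0133 F [-6.79 -2.13  1.08]
0.55 8.74 [0.4673 0.0766 0.2123] w 0.0138 F [-10.06  -2.53   4.73]
0.69 9.11 [0.4851 0.0798 0.2388] w 0.0132 F [-14.61  -4.58   9.48]
0.83 9.47 [0.5085 0.0842 0.263 ] w 0.0136 F [-13.    -2.73  11.86]
0.97 9.84 [0.5352 0.0889 0.2836] w 0.0136 F [-6.88 -2.39 10.09]
1.11 10.21 [0.563  0.0938 0.2992] w 0.0137 F [-0.59 -2.28  6.13]
1.24 10.57 [0.5915 0.0988 0.3108] w 0.0135 F [-0.21 -1.94  3.88]
1.38 10.94 [0.6214 0.1041 0.3185] w 0.0135 F [-0.11 -1.72  3.69]
1.52 11.31 [0.6525 0.1096 0.322 ] w 0.0139 F [ 1.62 -2.    0.17]
```

View pics/s1.png

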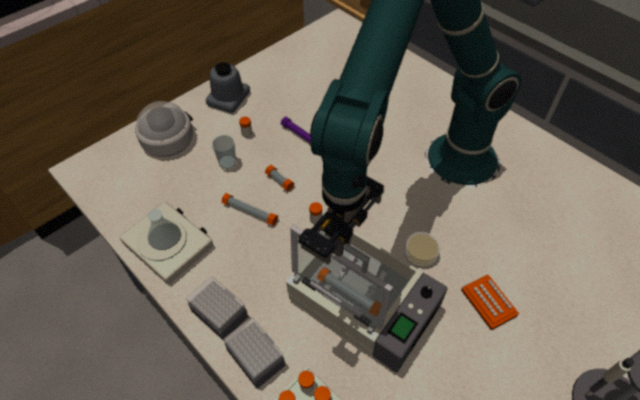

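Run:
```python
from h import *
effector.release(); s=st('rel')
env.movel(s['ee_pos']+[0,0,.06],rate=.15); st('up')
S=H-.123*ex
p=S+0*ex-.04*ey; p[2]=.40
env.movel(p,Rz(YAW),rate=.3); s=st('over')
shot('wrist','w2');shot('top','t2')
for n in ['front_saddle','rear_tube','hinge_mid']: print(n,[(np.round(q['at'],4).tolist(),round(q['score'],2)) for q in tip_of('wrist',n)][:2])
print('pred saddle',S.round(4),H)
print(s['ee_pos'].tolist(),s['tcp_rot'].tolist())
```

```text
rel 12.57 [0.6525 0.11   0.3225] w 0.0922 F [-0.6  -0.47 -0.32]
up 13.12 [0.6523 0.1099 0.3819] w 0.092 F [-0.39  0.91  0.3 ]
over 13.67 [0.5498 0.0502 0.3995] w 0.092 F [-1.22 -0.37  0.03]
front_saddle [([0.544, 0.0914, 0.0782], 0.97)]
rear_tube [([0.6103, 0.1127, 0.0763], 0.85)]
hinge_mid [([0.6624, 0.1118, 0.1104], 0.86), ([0.6083, -0.2921, 0.016], 0.39)]
pred saddle [0.5431 0.0903 0.0908] [0.66413435 0.11207827 0.0908    ]
[0.5497559660830089, 0.05019617326181913, 0.3994866112935234] [[0.17573597956686426, -0.00035200419879191625, 0.9844372715306541], [-0.984437093711619, -0.000762205753086081, 0.17573567528254222], [0.0006884840563360377, -0.9999996475676549, -0.0004804729650830982]]
```

View pics/w2.png

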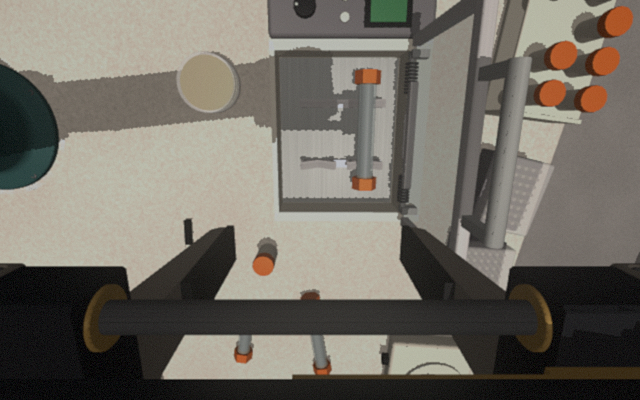

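View pics/t2.png

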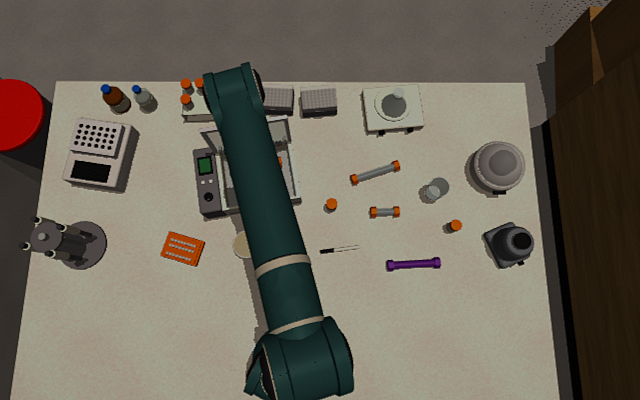

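Run:
```python
from h import *
s=env.sense()
A=wpix(s,368.5,76,.084);B=wpix(s,364,183,.084);D=A-B
print('rear',A.round(4),B.round(4),'mid',((A+B)/2).round(4),np.linalg.norm(D),'yaw',np.arctan2(-D[0],D[1]))
O=H-.085*ex
M=(A+B)/2-O;print('rear mid incub',M@ex,M@ey)
im=cv2.imread('pics/w2.png')
cv2.imwrite('pics/c4.png',cv2.resize(im[20:240,250:450],None,fx=3.5,fy=2.7,interpolation=cv2.INTER_CUBIC))
```

```text
rear [0.6003 0.1825 0.084 ] [0.6265 0.0319 0.084 ] mid [0.6134 0.1072 0.084 ] 0.15281288824468345 yaw 0.17249169386076071
rear mid incub 0.03416713929381944 0.004171318940438972
```

View pics/c4.png

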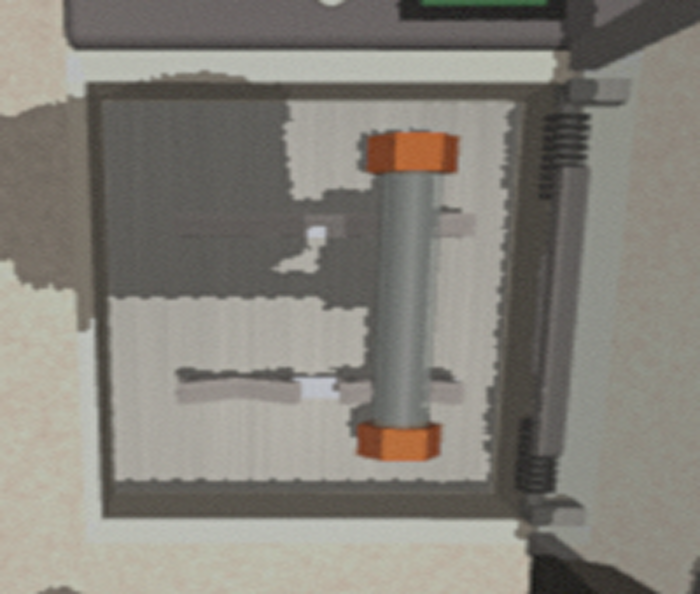

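Run:
```python
from h import *
q=.329
env.reach([.608,-.293-.05,.20],Rz(q)); s=st('over')
shot('wrist','w3')
for n in ['long_tube']: print(n,[(np.round(q['at'],4).tolist(),round(q['score'],2)) for q in tip_of('wrist',n)][:3])
im=cv2.imread('pics/w3.png');hsv=cv2.cvtColor(im,cv2.COLOR_BGR2HSV)
m=((hsv[...,0]<15)&(hsv[...,1]>150)&(hsv[...,2]>90)).astype(np.uint8)
n,l,S,c=cv2.connectedComponentsWithStats(m)
for k in range(1,n):
    if S[k,4]>60: print(c[k].round(1),S[k],wpix(s,*c[k],.022).round(4))
```

```text
over 15.55 [ 0.6092 -0.3413  0.2011] w 0.0919 F [-0.05  0.14 -0.24]
long_tube [([0.6095, -0.2938, 0.017], 0.94), ([0.3016, -0.4075, 0.0178], 0.82)]
[332.4  58.4] [323  49  20  20 347] [ 0.5848 -0.2214  0.022 ]
[207.  84.] [190  71  36  26 563] [ 0.4729 -0.2854  0.022 ]
[191.2 157.1] [175 145  35  22 520] [ 0.4751 -0.3628  0.022 ]
[329.7 208.1] [315 199  31  18 447] [ 0.6339 -0.3684  0.022 ]
```

View pics/w3.png

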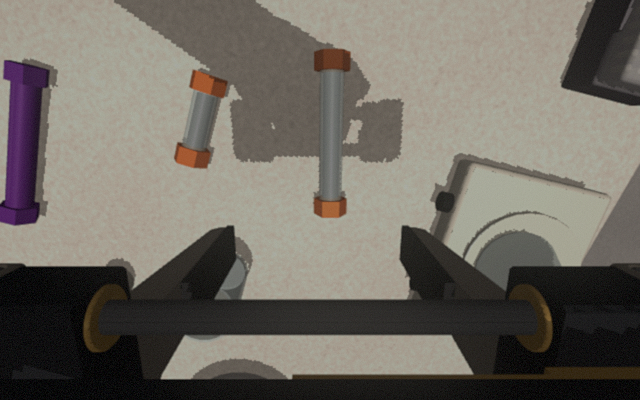

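The target tube is at (331,133), caps (332,59) and (330,207). The networks and the caps agree on (0.609,-0.294). Grasping.

Run:
```python
from h import *
q=.325; R=Rz(q)
env.movel([.609,-.294,.06],R,rate=.2)
env.movel([.609,-.294,.0075],R,rate=.08); st('down')
effector.grasp(20); s=st('grip')
env.movel(s['ee_pos']+[0,0,.05],R,rate=.1); s=st('up')
env.movel(s['ee_pos']+[0,0,.21],R,rate=.25); s=st('up2')
shot('wrist','w4')
```

```text
down 17.35 [ 0.6093 -0.2939  0.0076] w 0.0919 F [-0.27 -0.46  0.32]
grip 18.38 [ 0.6089 -0.294   0.0075] w 0.0245 F [-1.07 -0.12 -0.43]
up 19.02 [ 0.6088 -0.2942  0.0578] w 0.024 F [ 0.07  0.91 -1.34]
up2 20.02 [ 0.6078 -0.294   0.2658] w 0.0242 F [-0.32  0.66 -2.16]
```

View pics/w4.png

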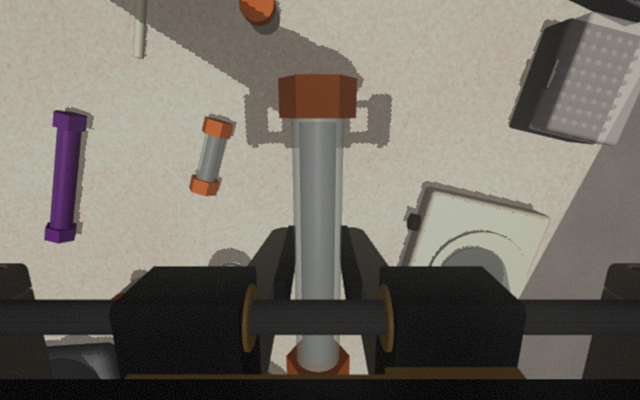

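Run:
```python
from h import *
s=env.sense(); ax=-s['tcp_rot'][:,0]
zc=s['ee_pos'][2]+.0085
for n,uv,h in [('outer top',(318,75),.016),('inner top',(318,117),.016),('inner glass',(318,119),.0125),('low cap inner',(318,348),.0)]:
    P=wpix(s,*uv,zc+h)-s['ee_pos']; print(n,(P@ax).round(4),(P@s['tcp_rot'][:,2]).round(4))
```

```text
outer top 0.0837 0.0007
inner top 0.0665 0.0007
inner glass 0.0656 0.0007
low cap inner -0.0634 0.0007
```

```bash
sed -i 's/^YAW=.*/YAW=0.175/' h.py
cat >> h.py <<'E'
SAD=np.array([.5440,.0908,.080])
E
python3 - <<'E'
from h import *
R=Rz(YAW); p=SAD+.0012*ex
env.movel([p[0],p[1],.266],R,rate=.25); st('over')
env.movel([p[0],p[1],.135],R,rate=.15); s=st('mid')
shot('wrist','w5');shot('scene','s5')
E
```

```text
over 21.77 [0.5453 0.0898 0.2658] w 0.0241 F [ 0.62  0.06 -1.02]
mid 22.8 [0.5459 0.0912 0.1358] w 0.0242 F [-0.96 -0.13 -1.36]
```

View pics/w5.png

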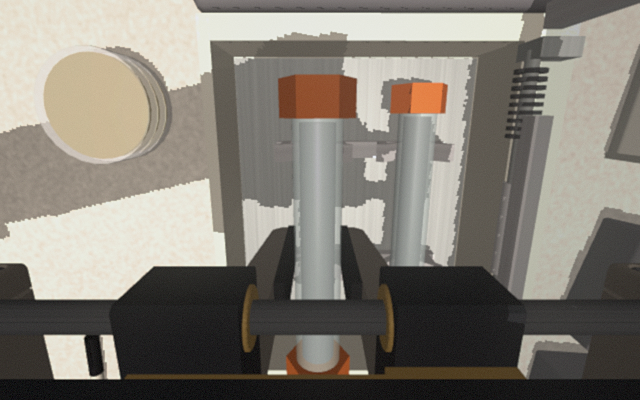

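View pics/s5.png

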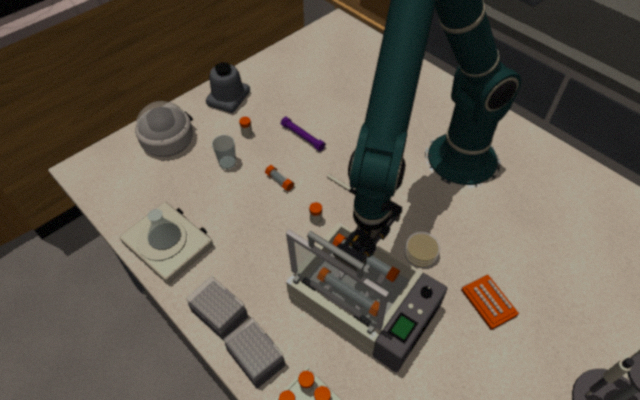

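Run:
```python
from h import *
s=env.sense()
a=wpix(s,419,98,.09);b=wpix(s,407,250,.0925); 
for P in (a,b):
    r=P-s['ee_pos']; print(r@ex,r@ey)
# front rim: inner edge left
for uv in [(234,56),(247,262)]:
    P=wpix(s,*uv,.052); r=P-s['ee_pos']; print('floor edge?',r@ex,r@ey)
for uv in [(213,60),(226,262)]:
    P=wpix(s,*uv,.105); r=P-s['ee_pos']; print('rim',r@ex,r@ey)
R=Rz(YAW); p=SAD+.0012*ex
env.movel([p[0],p[1],.085],R,rate=.08); st('z85')
env.movel([p[0],p[1],.077],R,rate=.04); st('z77')
env.movel([p[0],p[1],.0735],R,rate=.02); st('z73.5')
```

```text
0.06530885712941188 0.0776490295427194
0.06390651236069919 -0.025058438435787363
floor edge? -0.059288973317295025 0.10850205385913601
floor edge? -0.058600182009261474 -0.05326365036732627
rim -0.05909237905717294 0.09790199650672518
rim -0.0604070029045992 -0.028019836805251074
z85 23.68 [0.5453 0.0913 0.085 ] w 0.0245 F [ 0.75 -0.24 -1.72]
z77 24.02 [0.545  0.0909 0.0768] w 0.024 F [-0.43  0.28 -1.16]
z73.5 24.35 [0.5451 0.091  0.0734] w 0.0242 F [ 0.28  0.23 -0.95]
```

Run:
```python
from h import *
R=Rz(YAW); p=np.array([.5436,.0907,0])
for z in (.0735,.072,.0705,.069):
    env.movel([p[0],p[1],z],R,rate=.02); s=st(z); 
    print('  Fex',round(s['wrist_force']@ex,2))
    if s['wrist_force'][2]>3: break
```

```text
0.0735 24.6 [0.5435 0.0907 0.0735] w 0.024 F [ 0.84  0.81 -1.4 ]
  Fex 0.97
0.072 24.85 [0.5436 0.0907 0.0719] w 0.0242 F [-0.17 -0.54 -1.23]
  Fex -0.26
0.0705 25.1 [0.5433 0.0907 0.0711] w 0.0242 F [-2.71 -0.88  6.17]
  Fex -2.82
```

Contact comes at z≈0.0713, as predicted, with nearly balanced side forces. Unloading slightly, then releasing.

Run:
```python
from h import *
R=Rz(YAW); p=np.array([.5431,.0906,0])
env.movel([p[0],p[1],.0715],R,rate=.02); s=st('relax')
effector.release(); s=st('rel')
shot('wrist','w6')
```

```text
relax 25.35 [0.5432 0.0906 0.0715] w 0.0243 F [ 0.47  0.23 -1.46]
rel 26.33 [0.5439 0.0908 0.0717] w 0.0879 F [ 1.99  0.29 -0.98]
```

View pics/w6.png

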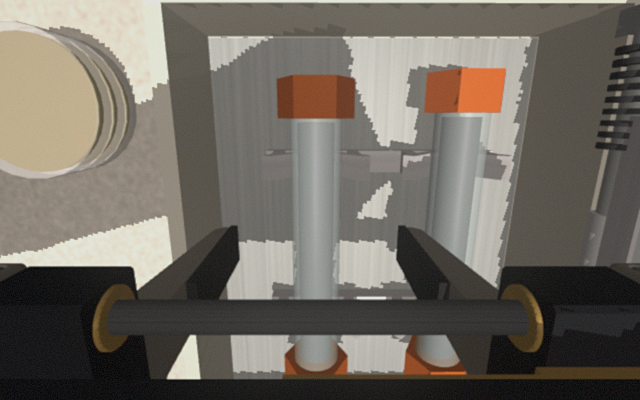

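The fingers opened to 88 mm with only 2 N at the wrist, so there is light contact at the front wall and the tube is free. Lifting straight up.

Run:
```python
from h import *
s=env.sense()
env.movel([s['ee_pos'][0],s['ee_pos'][1],.125],Rz(YAW),rate=.06); st('u1')
env.movel([s['ee_pos'][0],s['ee_pos'][1],.22],Rz(YAW),rate=.15)
p=SAD-.05*ey-.03*ex; p[2]=.40
env.movel(p,Rz(YAW),rate=.25); s=st('u2')
shot('wrist','w7');shot('scene','s7')
for n in ['front_saddle','rear_tube','hinge_mid','long_tube','hood_bar']: print(n,[(np.round(q['at'],4).tolist(),round(q['score'],2)) for q in tip_of('wrist',n)][:3])
im=cv2.imread('pics/w7.png');hsv=cv2.cvtColor(im,cv2.COLOR_BGR2HSV)
m=((hsv[...,0]<15)&(hsv[...,1]>150)&(hsv[...,2]>90)).astype(np.uint8)
n,l,S,c=cv2.connectedComponentsWithStats(m)
for k in range(1,n):
    if S[k,4]>60: print(c[k].round(1),S[k],wpix(s,*c[k],.085).round(4))
cv2.imwrite('pics/c7.png',cv2.resize(im[20:240,230:450],None,fx=3,fy=2.7,interpolation=cv2.INTER_CUBIC))
```

```text
u1 27.43 [0.5435 0.0906 0.1246] w 0.0923 F [-0.26 -0.34 -0.62]
u2 29.12 [0.5225 0.0365 0.3984] w 0.0919 F [ 0.01  1.57 -0.53]
front_saddle [([0.5479, 0.0887, 0.0764], 0.8)]
rear_tube [([0.6105, 0.1102, 0.0768], 0.86)]
hinge_mid [([0.6629, 0.1082, 0.1088], 0.87)]
long_tube [([0.5418, 0.0902, 0.0809], 0.87), ([0.3029, -0.4055, 0.0189], 0.67)]
hood_bar [([0.6702, 0.1107, 0.3383], 0.78)]
[635.8  14.8] [631   1   9  27 179] [0.9071 0.3041 0.085 ]
[590.5  47.2] [579  34  24  28 518] [0.8626 0.2557 0.085 ]
[629.4  53.5] [618  39  22  29 523] [0.9181 0.2574 0.085 ]
[389.   69.4] [377  63  25  15 327] [0.5983 0.18   0.085 ]
[341.9  71.3] [332  65  20  14 250] [0.5343 0.1662 0.085 ]
[581.3  85.9] [573  73  18  27 350] [0.8689 0.2059 0.085 ]
[618.4  91.3] [605  78  28  27 562] [0.9229 0.2081 0.085 ]
[383.5 178.4] [373 172  23  13 243] [0.6251 0.0286 0.085 ]
[337.5 180.1] [326 174  23  13 241] [0.5575 0.0139 0.085 ]
[280.3 260.8] [271 251  20  20 314] [ 0.492  -0.1316  0.085 ]
[257.3 354. ] [250 347  17  13 120] [ 0.4784 -0.3125  0.085 ]
```

View pics/w7.png

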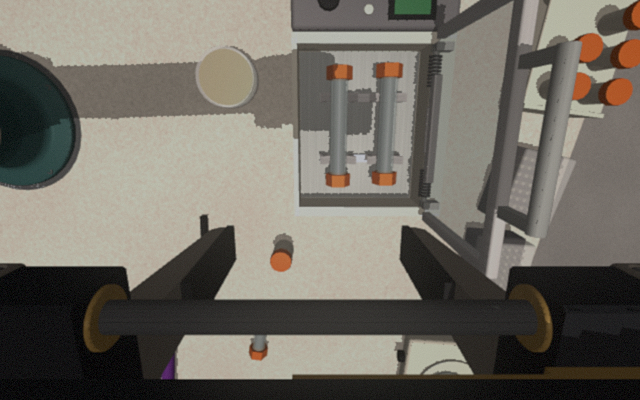

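View pics/c7.png

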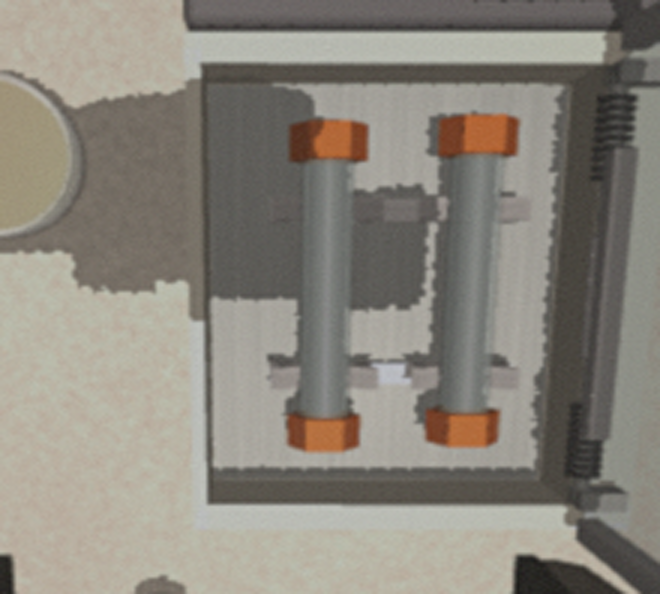

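The long tube lies in the front saddles, caps at (340,71) and (338,180), outside both rails and parallel to the rear tube at (389,69)/(384,178). The hood still stands open. Now I'll take the bar again from above.

Run:
```python
from h import *
R=Rz(YAW)
p=np.array([.6705,.1120,.323])
env.movel(p+[0,0,.09],R,rate=.2); st('above')
env.movel(p,R,rate=.1); st('at')
effector.grasp(3); s=st('g3')
effector.grasp(10); s=st('g10')
shot('wrist','w8')
print('arc1.6',arc(1.6))
```

```text
above 30.45 [0.6701 0.1118 0.413 ] w 0.0915 F [-0.09  0.08 -0.79]
at 31.5 [0.6709 0.1122 0.3239] w 0.092 F [-0.7  -0.1  -0.61]
g3 32.66 [0.6709 0.1121 0.323 ] w 0.0137 F [ 1.87  0.73 -0.65]
g10 32.88 [0.6707 0.112  0.323 ] w 0.0137 F [ 1.56  0.47 -1.3 ]
arc1.6 [0.67092738 0.11257255 0.32270108]
```

View pics/w8.png

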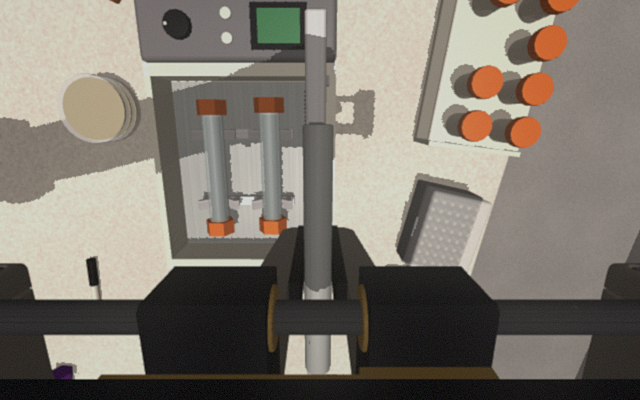

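The bar is pinched at 13.7 mm, exactly where the arc model predicts. Swinging it down to about 0.9 rad.

Run:
```python
from h import *
R=Rz(YAW)
for th in np.linspace(1.55,0.9,6):
    env.movel(arc(th),R,rate=.08); s=st(round(th,2))
env.pause(.5); s=st('hold')
r=s['ee_pos']-H; print('th est',np.arctan2(r[2],-r@ex),'radius',np.hypot(r[2],r@ex))
shot('scene','s9');shot('wrist','w9');shot('top','t9')
for c in ['wrist','scene','top']:
  for n in ['hood_bar','hinge_mid','long_tube']: print(c,n,[(np.round(q['at'],4).tolist(),round(q['score'],2)) for q in tip_of(c,n)][:3])
```

```text
1.55 33.22 [0.6596 0.1101 0.3232] w 0.0135 F [2.89 0.55 0.87]
1.42 33.74 [0.6301 0.1051 0.3204] w 0.0136 F [ 1.08 -1.95  2.74]
1.29 34.27 [0.6012 0.1002 0.3136] w 0.0136 F [ 0.34 -0.74  1.12]
1.16 34.79 [0.5732 0.0954 0.3033] w 0.0136 F [ 0.94 -0.73  0.28]
1.03 35.32 [0.5468 0.0909 0.2897] w 0.0139 F [ 1.58 -0.61 -1.79]
0.9 35.84 [0.5224 0.0866 0.2727] w 0.0135 F [ 0.82  1.38 -1.71]
hold 36.34 [0.5223 0.0865 0.2726] w 0.0135 F [-0.    2.37 -1.47]
th est 0.900393826539636 radius 0.23199001457680782
wrist hood_bar [([0.5217, 0.0855, 0.2885], 0.84)]
wrist hinge_mid [([0.6671, 0.11, 0.1095], 0.67)]
wrist long_tube [([0.5416, 0.0907, 0.0791], 0.75)]
scene hood_bar [([0.5228, 0.0875, 0.2912], 0.82), ([0.5769, 0.0929, -0.0007], 0.42), ([0.6663, 0.107, 0.1083], 0.4)]
scene hinge_mid [([0.666, 0.1071, 0.1126], 0.91)]
scene long_tube [([0.3016, -0.4105, 0.0099], 0.57)]
top hood_bar [([0.5252, 0.0874, 0.2921], 0.73)]
top hinge_mid [([0.6624, 0.1086, 0.1078], 0.75)]
top long_tube [([0.5413, 0.0896, 0.0809], 0.6), ([0.2951, -0.4106, 0.0171], 0.59)]
```

View pics/s9.png

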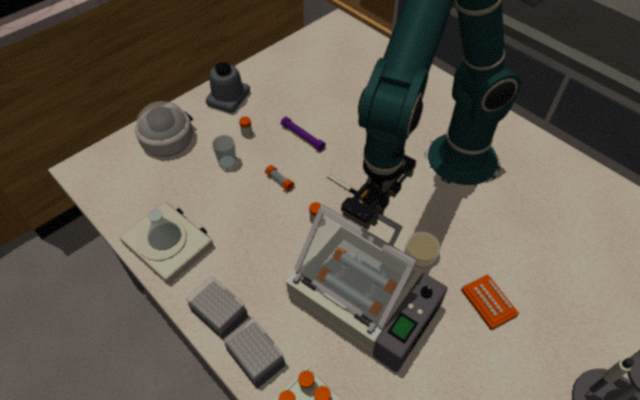

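View pics/w9.png

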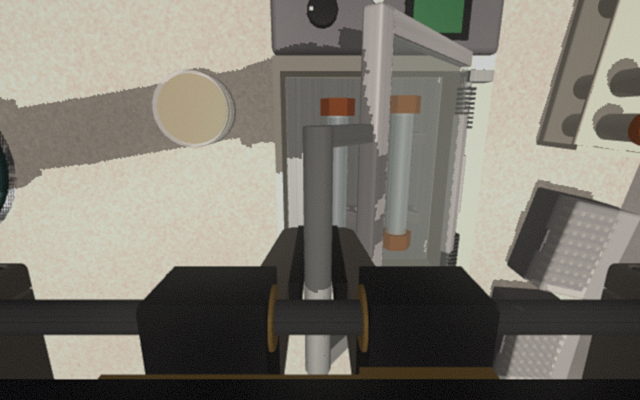

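The hood is held at about 0.90 rad (angle from the arm pose agrees with the bar found by three cameras). Both tubes are seated and nothing touches them. Handing in.

Run:
```python
from h import *
s=st(); print(abs(s['joint_velocities']).max())
print(workorder.finish_job())
```

```text
36.94 [0.5222 0.0865 0.2725] w 0.0141 F [ 0.13  2.56 -1.75]
0.0015957988449661164
the job is handed in; nothing more can be done
None
```

I raised the hood until it stood open by itself and laid the long tube in the front saddles. I then took the bar again and lowered the hood to about 0.90 rad, roughly 9° below balance, and handed in at 36.9 s while still gripping it.

- **Hood:** The arm was still at hand-in, with the bar pinched at 14 mm and about 3 N at the wrist. The arm pose and the bar found by all three cameras agree on the angle.
- **Long tube:** It looked level, parallel to the rear tube, with its caps outside both rails. The detector put its middle 1–3 mm from my saddle estimate, at 79–81 mm high. In the last views neither the hood nor the gripper was near it.
- **Rear tube:** It looked undisturbed. My two cap measurements of its middle differ by about 3 mm, which is roughly the measuring error.
- **Bystanders:** I saw none displaced in the last scene picture, but I did not measure them again.

Two things did not go cleanly:

- **Release of the tube:** The open fingers are slightly wider than the chamber gap. At release they stopped at 88 mm against the front wall, at about 2 N on the wrist. The rear finger may have brushed the rear tube.
- **First lift:** My arc was slightly off, so the bar was loaded with up to about 18 N partway up. The return swing stayed under about 4 N.

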